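Unlock the microtome blade safe with its key

ROBOT

A 7-joint arm with a two-finger parallel gripper is mounted at the origin on the work surface. World frame = base frame: x ahead of the robot, y to its left, z up, the work surface at z = 0. Lengths are in m, angles in rad, forces in N, time in s.
With the tool pointing down it reaches from about 0.425 to 0.875 m from the base axis. Payload 9.9 kg.
Tool frame: the origin (TCP) lies midway between the tips of the shut fingers; the grasp point (between the pads) lies 19 mm behind it; z points along the fingers, y is the line along which they close (so a half turn about z gives the same grasp; the last joint's range is limited). The gripper opens to 85 mm and grips with 20 to 120 N. Pads are 22 mm wide; open, the fingers measure 114 mm over their backs; the gripper's body (76 mm by 85 mm) begins 54 mm behind the grasp point. The pads swing forward as they close: fully open they stand 13 mm farther back than shut.
Start: joints at [-1.26, 0.576, 0.025, 1.437, -0.015, 1.129, -0.057], TCP at [0.26, 0.623, 0.231] pointing down, gripper open.
Joint ranges: [-2.76, 2.76], [-0.34, 2.15], [-1.52, 1.57], [0.19, 2.46], [-1.09, 4.23], [0.17, 1.99], [-2.82, 2.82]. Speed limits (rad/s): [2.22, 2.22, 3.01, 3.01, 3.14, 3.14, 3.14].

INTERFACE

Orientations are given as a unit quaternion [x, y, z, w].
In Python, from rig import arm, eyes gives the robot as it stands.
- The arm moves only by the tool jog_arm, never from a script. Its argument "plan" is a list of rows, each an object of numbers: "tx", "ty", "tz": the shift along the world's x, y, z in units of 0.2 m (1.0 is 0.2 m); "wx", "wy", "wz": the turn, a rotation vector about the world's x, y, z in units of pi/2 rad (1.0 is pi/2 rad); "gripper": the opening, from -1 (shut) to 1 (fully open). In form: [{"tx": .., "ty": .., "tz": .., "wx": .., "wy": .., "wz": .., "gripper": ..}, ...]. A call has exactly 10 rows; each row is the pose to reach, as a shift and turn from the pose commanded when the call began; what a row does not reach only later rows make up. A row lasts 1/8 s, in which the tool goes at most 62.5 mm and 10.7 degrees, less where a joint would pass 70% of its speed; a pose out of reach is approached as far as the arm can. A call with a number of a shift or a turn outside -1 to 1 is refused whole. A call with a gripper value outside its range is refused whole. The fingers move at their own pace and stop on an object; "newtons" is the grip in N (left out, the last holds). Time passes only in rows, so rows that repeat a pose let the fingers close, or fill a call up. It gives the time, the measured TCP pose, the force, the opening and the grip force at its end, in the units of the state.
- arm.read_state(): the state, without advancing time (a new reading comes with each control period).
- eyes.get_image(name): name is "scene" or "top" or "wrist"; returns a dict with "img" (480x640x3 uint8, blue, green, red), "depth" (480x640 float32, m along the optical axis (not along the pixel's ray), 0 where there is no reading), "vfov" (degrees; the focal length in pixels is half the picture's height over the tangent of half this angle, whatever the lens; pixels are square), "cx", "cy" (the principal point, pixels), "R" (3x3) and "t" (3): a world point X has camera coordinates R X + t. Camera axes: x right, y down, z forward; pixel columns grow to the right and rows downward; lengths in m; the calibration is good to about 2 mm. A picture is of the moment at which its call begins.
- arm.hand_in(): hands the job in; it is judged then, once.
The state is a dict: "time_s": time; "joint_pos": joint angles; "qd": joint speeds; "tau": joint torques, N m; "position": TCP position; "eef_rot": TCP orientation; "ft_force": force on the tool from outside, world axes, zero at the start; "ft_torque": the same for the moment, N m; "width": finger opening in m; "gripper_force": force on a finger pad.
Only numpy, scipy, OpenCV 4.12 (cv2) and the standard library are available. Lean on these libraries where they do the work, as an engineer would, in place of code of your own. Each camera call takes 0.05 s, during which the arm holds its last target. There are 200 camera calls.

TASK

Take the flat-handled key out of the tool rack, put it into the lock on top of the white blade safe and feel for the hidden slot until the key sits fully home, then turn it clockwise (seen from above) until the bolt lets go and the drawer springs out. Work gently: do not force the key or the safe, and leave the other things on the bench alone. Leave the key fully home in the lock, let go of it, and leave the drawer standing open.

Things in the scene. Friction and masses are not known exactly. Their poses are not given: they have to be found in the camera images.
- key: Steel key, 70 mm tall, upright in any one of the rack's three holes, its foot 10 mm above the bench. Origin: centre of the foot; z up, y along the broad side of handle and tang, x across. From the foot up: tang 18 mm (y) by 5 mm (x), 10 mm long, square-cut; shank 19 mm diameter to 25 mm; collar 30 mm diameter to 29 mm; neck 12 mm diameter to 37 mm. A half turn about z makes no difference
- key_grip (a point): Centre of the key's flat dark handle, 53 mm above the foot; axes as the key's. The handle is 36 mm (y) by 10 mm (x), from 36 to 70 mm above the foot: pinch it across x. The key weighs about 80 g. It may be regripped while it is in the lock
- lock (a point): Centre of the mouth of the lock, in the top of the 56 mm square aluminium block (20 mm tall) on the safe, 92 mm above the bench. z up, -x towards the drawer front. A plain upright bore 21 mm in diameter, mouth chamfered 3 mm, goes down 16 mm to a turning brass core. Key fully home: its collar rests on the block and its foot is 25 mm below this point
- core (a point): Centre of the core's face, 16 mm below lock; its axes are the safe's, not the slot's. The slot (20 by 6.8 mm, through) has an unmeasured direction: its length lies anywhere within 0.65 rad (37 degrees) either side of this y axis. Under a misaligned key the core gives 3 mm on a spring (1.5 N, then 1.5 N/mm), then is solid; in line (about 8 degrees) it springs up round the tang and the push-back vanishes
- drawer (a joint): The safe's drawer, m: 0 shut, about 0.035 sprung out towards -x of the safe. The core stays put under a light rub, but a hard press (over about 8 N) drags it round unengaged. It turns with about 0.06 N m. Seen from above, the bolt lets go when the slot stands about 0.95 rad (54 degrees) clockwise of core's y axis; hard stops at 1.35 rad (77 degrees) clockwise and 0.72 rad (41 degrees) anticlockwise
- safe: White sheet-metal blade safe, 170 mm (x) by 140 mm (y), 72 mm tall without the lock block, fixed to the bench. Origin: centre of its underside, beneath the lock; -x is the drawer front
- rack: Grey block, 60 mm (x) by 160 mm (y) by 35 mm tall, fixed; origin at the centre of its underside. Three upright holes 22 mm in diameter, 29 mm deep, in its top at y = -52, 0 and 52 mm, holding the key, the round key and the probe in any order
- round_key: Key with a round knob, 28 mm diameter, 67 mm tall, in the rack: not the one for this lock; origin at its foot
- probe: Thin steel probe, 10 mm diameter above its collar, 74 mm tall, in the rack; origin at its foot
- tape_roll: Paper roll, 76 mm diameter, 50 mm tall, standing; origin at the centre of its underside
- cutter: Blue cutter knife, about 160 mm long, lying; origin at the underside of the handle's middle
- cassette_a: Small white tissue cassette 40 by 28 by 11 mm; origin at the centre of its underside
- cassette_b: Small white tissue cassette 40 by 28 by 11 mm; origin at the centre of its underside
- reagent: Amber bottle 64 mm diameter, 130 mm tall; origin at the centre of its underside
- slide_box: Grey slide box 85 by 110 by 35 mm; origin at the centre of its underside
- tweezers: Steel tweezers 127 mm long, lying; origin at the underside of the middle
Things that resemble listed ones, but are neither listed nor needed, are in the scene too. What is shaped like the key but orange is not meant. There is more than one size of the safe; the job needs the larger.

How it is judged:
On the way, in this order (a step that is already met when the one before it is completed fails the run):
1. the key sits fully home in the lock with the drawer still shut (z of key in the frame of lock below -0.0222 m and x of key in the frame of lock between -0.004 and 0.004 m and y of key in the frame of lock between -0.004 and 0.004 m and angle between the z axis of key and the z axis of lock, either way round below 0.12 rad and value of joint drawer below 0.006 m), for 0.2 s.
2. the drawer has sprung out at least 25 mm with the key still home (z of key in the frame of lock below -0.0222 m and x of key in the frame of lock between -0.004 and 0.004 m and y of key in the frame of lock between -0.004 and 0.004 m and angle between the z axis of key and the z axis of lock, either way round below 0.12 rad and value of joint drawer above 0.025 m), for 0.2 s.
At the end, for the whole second after the job is handed in: The drawer stands open by at least 25 mm and still; the key is at rest fully home in the lock (foot at least 22.2 mm below the mouth, within 4 mm of the axis along x and y, upright within 7 degrees), and nothing is held (all of step 2 and velocity of joint drawer between -0.02 and 0.02 m/s and linear speed of key below 0.02 m/s); the robot touches nothing.
It fails at once if the key is pressed or twisted against the safe or its lock with more than 40 N (contact force between key and safe above 40 N).
It fails at once if the arm or its fingers press on the safe with more than 20 N (contact force between any of the arm, the fingers and safe above 20 N).
It fails at once if another thing on the bench or in the rack is moved by more than 30 mm (distance of any of round_key, probe, tape_roll, cutter, cassette_a, cassette_b, reagent, slide_box, tweezers from where it was at the start of the episode above 0.03 m).
It also fails if it takes over 61 s, if anything falls off the work surface, if the arm or the gripper's body presses on something with over 40 N, if the wrist force passes 120 N, or if a joint passes its speed limit or range.

## Working session

There is one attempt and no reset: what is moved stays moved. The work goes in short steps, Python scripts to look and compute and a tool call to move; the robot and the scene stay as the last step left them, time stands still between calls to the robot, and variables do not carry over. Pictures are saved under pics/ and viewed, at most 10 in all, crops included, and the job is handed in when it is done.

Besides the shell and the picture viewer there is one more tool, called after "Emit:" as name([rows], argument=value, ...), one row to a line, values as JSON. jog_arm: Moves the arm, as the interface text tells. Shifts and turns lie within -1 to 1; 1 stands for 0.2 m of shift or pi/2 rad of turn. Its arguments: {"type":"object","properties":{"plan":{"type":"array"},"newtons":{"type":"number"}},"required":["plan"]}

```bash
ls; mkdir -p pics; cat > h.py <<'E'
import numpy as np, cv2
from rig import arm, eyes
def K(d):
    f=240/np.tan(np.radians(d['vfov'])/2); return f,d['cx'],d['cy']
def ray(d,u,v,z):
    f,cx,cy=K(d); r=d['R'].T@np.array([(u-cx)/f,(v-cy)/f,1]); c=-d['R'].T@d['t']
    return c+r*(z-c[2])/r[2]
def pts(d):
    f,cx,cy=K(d); v,u=np.mgrid[0:480,0:640]; D=d['depth']
    P=np.stack([(u-cx)/f*D,(v-cy)/f*D,D],-1); return (P-d['t'])@d['R']
def proj(d,X):
    f,cx,cy=K(d); c=d['R']@np.asarray(X)+d['t']; return f*c[0]/c[2]+cx, f*c[1]/c[2]+cy
E
python3 - <<'E'
from h import *
for n in ("top","scene"):
    d=eyes.get_image(n); cv2.imwrite(f"pics/{n}0.png",d['img']); np.savez(f"{n}0.npz",**d); print(n,d['vfov'],d['cx'],d['cy'],d['R'].round(3).tolist(),d['t'].round(3))
s=arm.read_state(); print(s)
E
```

```text
pics
top 45.76239349382013 325.90530707738145 241.95148754192527 [[0.03, -1.0, -0.004], [-0.999, -0.03, -0.039], [0.039, 0.005, -0.999]] [0.049 0.576 1.113]
scene 43.86547526223034 310.53663190921054 248.75063022293767 [[0.6, 0.8, 0.005], [0.629, -0.468, -0.621], [-0.494, 0.376, -0.784]] [-0.417 -0.284  1.437]
{'time_s': 0.1, 'joint_pos': array([-1.25984486,  0.5764848 ,  0.02483519,  1.43778678, -0.01499454,
        1.12900119, -0.05647731]), 'qd': array([ 0.00047943, -0.0004091 ,  0.00037926, -0.00323938,  0.00047093,
       -0.00110138,  0.00076081]), 'tau': array([ 5.99728359e-03, -7.67289734e+01,  2.25756079e+00, -2.86604941e+01,
        1.58665970e-02,  8.61923676e-03,  2.01212725e-05]), 'position': array([0.25942856, 0.62273391, 0.23051703]), 'eef_rot': array([ 1.96063188e-01,  9.80590979e-01, -7.39804463e-04, -1.09432981e-04]), 'ft_force': array([ 0.09528094, -0.0548411 ,  0.47594858]), 'ft_torque': array([ 0.00901527, -0.00489755,  0.02353065]), 'gripper_force': 0.0, 'width': 0.08528573893148923}
```

View pics/top0.png

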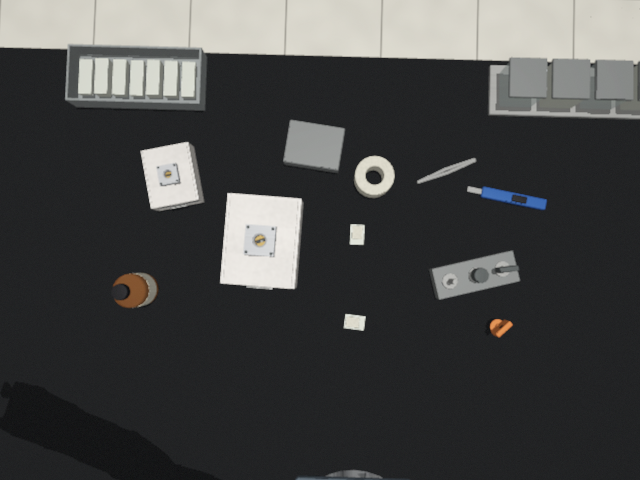

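View pics/scene0.png

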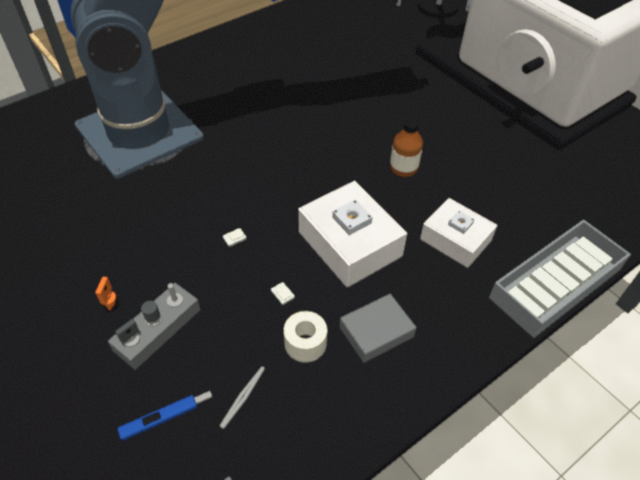

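The large safe's lock is at top-view (260,240); the small decoy safe is at (170,175). Things that could be taken for the key are the flat-handled one in the rack (505,268), the round key (480,275), the probe (450,281) and the orange decoy (501,327). I choose the flat dark handle at (505,268), which is at (128,333) in the scene view.

```bash
cat > m.py <<'E'
from h import *
for n in ("top","scene"):
    d=dict(np.load(f"{n}0.npz")); P=pts(d); img=d['img']
    if n=="top":
        a=cv2.resize(img[235:305,425:530],None,fx=5,fy=5,interpolation=cv2.INTER_CUBIC); b=cv2.resize(img[185:295,215:310],(0,0),fx=3.18,fy=3.18,interpolation=cv2.INTER_CUBIC)
    else: c=cv2.resize(img[280:370,100:205],None,fx=4,fy=4,interpolation=cv2.INTER_CUBIC)
    k=ray(d,*((505,268) if n=="top" else (128,333)),.07); print(n,'key ray',k)
    m=(np.hypot(P[...,0]-k[0],P[...,1]-k[1])<.045)&(P[...,2]>.05)&(P[...,2]<.1)
    Q=P[m]; print(len(Q),Q.mean(0) if len(Q) else 0, Q.min(0),Q.max(0))
    t=Q[Q[:,2]>.074][:,:2]
    if len(t)>4: print('tophandle',len(t),t.mean(0),cv2.minAreaRect(t.astype(np.float32)))
    # rack top
    m=(np.hypot(P[...,0]-k[0],P[...,1]-k[1])<.2)&(abs(P[...,2]-.035)<.006)
    lab=cv2.connectedComponents(m.astype(np.uint8))[1]
    for i in range(1,lab.max()+1):
        q=P[lab==i]
        if len(q)>150: print('rack',len(q),cv2.minAreaRect(q[:,:2].astype(np.float32)),q[:,2].mean())
    l=ray(d,*((260,240) if n=="top" else (352,216)),.092)
    for z0,w in ((.092,.005),(.072,.006)):
        m=(np.hypot(P[...,0]-l[0],P[...,1]-l[1])<.14)&(abs(P[...,2]-z0)<w)
        q=P[m]; print('safe z',z0,len(q),q.mean(0),cv2.minAreaRect(q[:,:2].astype(np.float32)),'ray',l)
c=cv2.resize(c,(420,360)); 
H=np.zeros((600,800,3),np.uint8); H[:350,:302]=b[:350,:302]; H[:350,302:]=0
a=cv2.resize(a,(375,250)); H[350:600,:375]=a; H[0:360,380:800]=c
cv2.imwrite("pics/crop0.png",H)
E
python3 m.py
```

```text
top key ray [ 0.53342788 -0.27040405  0.07      ]
183 [ 0.53043038 -0.26122479  0.07636816] [ 0.51193119 -0.29242369  0.05081387] [ 0.53962353 -0.2262395   0.08459116]
tophandle 151 [ 0.53019066 -0.2615262 ] ((0.5313768982887268, -0.258521169424057), (0.02097739465534687, 0.06529233604669571), 18.456016540527344)
rack 2158 ((0.5199083089828491, -0.22380810976028442), (0.06025216728448868, 0.1611556112766266), 14.63328742980957) 0.035302220584513315
safe z 0.092 827 [0.57234604 0.18883433 0.09168482] ((0.5723387002944946, 0.189254492521286), (0.05663243681192398, 0.05602071434259415), 87.04096984863281) ray [0.57136014 0.18661402 0.092     ]
safe z 0.072 5842 [0.5718258  0.18850331 0.07168941] ((0.5724618434906006, 0.1892222762107849), (0.14074939489364624, 0.17046737670898438), 87.30008697509766) ray [0.57136014 0.18661402 0.092     ]
scene key ray [ 0.543485   -0.27416719  0.07      ]
354 [ 0.53565938 -0.26872072  0.06852942] [ 0.52091144 -0.29073145  0.0501567 ] [ 0.54216401 -0.23097512  0.08317642]
tophandle 137 [ 0.53442854 -0.27101896] ((0.532407820224762, -0.26100558042526245), (0.011681269854307175, 0.05877375230193138), 8.715526580810547)
rack 2044 ((0.5207126140594482, -0.22198954224586487), (0.06398411095142365, 0.16202214360237122), 14.981154441833496) 0.03459049909024467
safe z 0.092 611 [0.5752998  0.18936235 0.0911851 ] ((0.5739997625350952, 0.19023814797401428), (0.05921749770641327, 0.05886068567633629), 87.36336517333984) ray [0.57965236 0.18547682 0.092     ]
safe z 0.072 4053 [0.58155637 0.18519307 0.07141078] ((0.5735792517662048, 0.19037708640098572), (0.1444665491580963, 0.17536340653896332), 87.16266632080078) ray [0.57965236 0.18547682 0.092     ]
```

View pics/crop0.png

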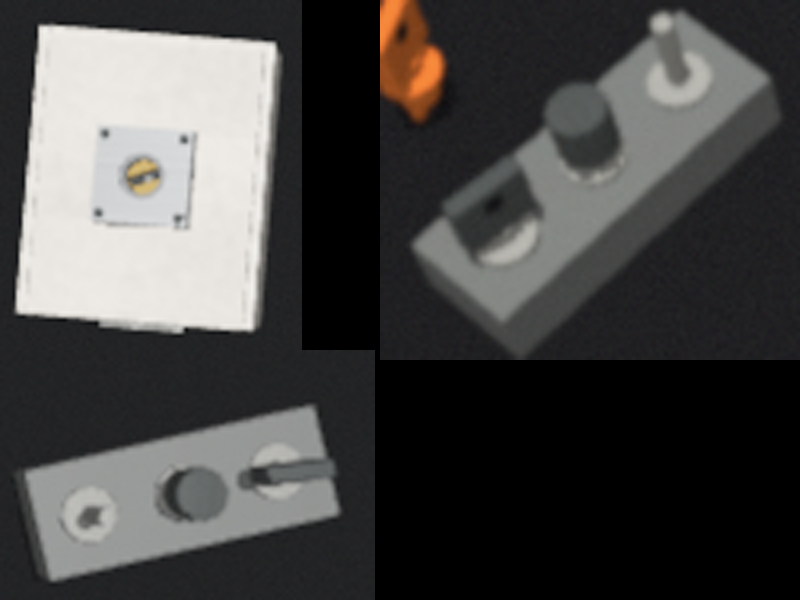

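The crop confirms the choice: the rack end hole at crop (500,200) and (285,472) holds a flat dark handle with a small hole in it. The round knob and thin probe are the other two. The core slot shows at crop (143,177), tilted about 28° anticlockwise. Key is at ≈(0.534,-0.272), lock at ≈(0.573,0.189), and safe yaw is ≈-2.7°.

I'll go past the lock first so the wrist camera can look at the slot.

Emit:
jog_arm([
  {"tx": 0.1,"ty": -0.1,"wz": -0.04,"gripper": 1},
  {"tx": 0.2,"ty": -0.2,"wz": -0.08,"gripper": 1},
  {"tx": 0.3,"ty": -0.3,"wz": -0.12,"gripper": 1},
  {"tx": 0.4,"ty": -0.4,"wz": -0.16,"gripper": 1},
  {"tx": 0.5,"ty": -0.55,"wz": -0.2,"gripper": 1},
  {"tx": 0.6,"ty": -0.7,"wz": -0.24,"gripper": 1},
  {"tx": 0.7,"ty": -0.8,"wz": -0.28,"gripper": 1},
  {"tx": 0.8,"ty": -0.9,"wz": -0.32,"gripper": 1},
  {"tx": 0.8,"ty": -1,"wz": -0.36,"gripper": 1},
  {"tx": 0.8,"ty": -1,"wz": -0.4,"gripper": 1},
])

```text
validation failed for argument at $.pl...
```

Emit:
jog_arm([
  {"tx": 0.1,"ty": -0.1,"wz": -0.03,"gripper": 1},
  {"tx": 0.2,"ty": -0.2,"wz": -0.06,"gripper": 1},
  {"tx": 0.3,"ty": -0.35,"wz": -0.09,"gripper": 1},
  {"tx": 0.4,"ty": -0.5,"wz": -0.12,"gripper": 1},
  {"tx": 0.5,"ty": -0.65,"wz": -0.15,"gripper": 1},
  {"tx": 0.6,"ty": -0.8,"wz": -0.18,"gripper": 1},
  {"tx": 0.7,"ty": -0.9,"wz": -0.21,"gripper": 1},
  {"tx": 0.75,"ty": -1,"wz": -0.24,"gripper": 1},
  {"tx": 0.75,"ty": -1,"wz": -0.24,"gripper": 1},
  {"tx": 0.75,"ty": -1,"wz": -0.24,"gripper": 1},
])

```text
validation failed for argument at $.pl...
```

```bash
python3 - <<'E'
from h import *
d=eyes.get_image("wrist"); np.savez("w1.npz",**d); cv2.imwrite("pics/w1.png",d['img'])
s=arm.read_state(); print(s['time_s'],s['position'],s['eef_rot'],s['joint_pos'].round(2)); print(-d['R'].T@d['t'],d['R'].round(2).tolist(),proj(d,[.573,.189,.092]))
E
```

```text
0.15 [0.25946327 0.62276213 0.23065896] [ 1.96093585e-01  9.80584983e-01 -6.20590467e-04 -1.08212347e-04] [-1.26  0.58  0.02  1.44 -0.02  1.13 -0.06]
[0.18365381 0.65437151 0.37381291] [[0.39, 0.92, -0.0], [0.87, -0.36, 0.32], [0.29, -0.12, -0.95]] (np.float64(91.87667890354362), np.float64(586.3817402073569))
```

View pics/w1.png

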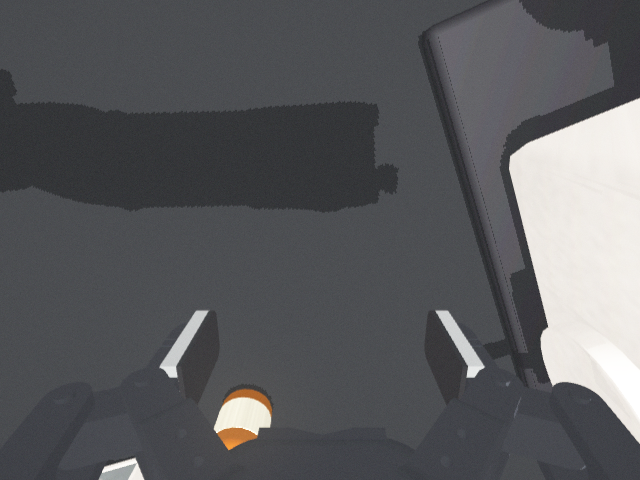

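The moves were refused, probably because rows need all seven numbers, so the arm has not moved. The picture shows fingers at (200,340) and (450,340), the bottle at (243,415) and nothing in the way.

Emit:
jog_arm([
  {"tx": 0.1,"ty": -0.1,"tz": 0,"wx": 0,"wy": 0,"wz": -0.04,"gripper": 1},
  {"tx": 0.2,"ty": -0.2,"tz": 0,"wx": 0,"wy": 0,"wz": -0.08,"gripper": 1},
  {"tx": 0.3,"ty": -0.3,"tz": 0,"wx": 0,"wy": 0,"wz": -0.12,"gripper": 1},
  {"tx": 0.4,"ty": -0.4,"tz": 0,"wx": 0,"wy": 0,"wz": -0.16,"gripper": 1},
  {"tx": 0.5,"ty": -0.55,"tz": 0,"wx": 0,"wy": 0,"wz": -0.2,"gripper": 1},
  {"tx": 0.6,"ty": -0.7,"tz": 0,"wx": 0,"wy": 0,"wz": -0.24,"gripper": 1},
  {"tx": 0.7,"ty": -0.8,"tz": 0,"wx": 0,"wy": 0,"wz": -0.28,"gripper": 1},
  {"tx": 0.8,"ty": -0.9,"tz": 0,"wx": 0,"wy": 0,"wz": -0.32,"gripper": 1},
  {"tx": 0.8,"ty": -1,"tz": 0,"wx": 0,"wy": 0,"wz": -0.36,"gripper": 1},
  {"tx": 0.8,"ty": -1,"tz": 0,"wx": 0,"wy": 0,"wz": -0.4,"gripper": 1},
])

```text
time_s: 1.4
position: [0.4211, 0.421, 0.2314]
eef_rot: [0.492, 0.87, -0.0, 0.0]
ft_force: [-0.9, -0.7, -0.1]
width: 0.0849
gripper_force: 0.0
```

Emit:
jog_arm([
  {"tx": 0.1,"ty": -0.1,"tz": 0,"wx": 0,"wy": 0,"wz": -0.03,"gripper": 1},
  {"tx": 0.2,"ty": -0.2,"tz": 0,"wx": 0,"wy": 0,"wz": -0.06,"gripper": 1},
  {"tx": 0.3,"ty": -0.35,"tz": 0,"wx": 0,"wy": 0,"wz": -0.09,"gripper": 1},
  {"tx": 0.4,"ty": -0.5,"tz": 0,"wx": 0,"wy": 0,"wz": -0.12,"gripper": 1},
  {"tx": 0.5,"ty": -0.65,"tz": 0,"wx": 0,"wy": 0,"wz": -0.15,"gripper": 1},
  {"tx": 0.6,"ty": -0.8,"tz": 0,"wx": 0,"wy": 0,"wz": -0.18,"gripper": 1},
  {"tx": 0.7,"ty": -0.95,"tz": 0,"wx": 0,"wy": 0,"wz": -0.21,"gripper": 1},
  {"tx": 0.75,"ty": -1,"tz": 0,"wx": 0,"wy": 0,"wz": -0.24,"gripper": 1},
  {"tx": 0.75,"ty": -1,"tz": 0,"wx": 0,"wy": 0,"wz": -0.24,"gripper": 1},
  {"tx": 0.75,"ty": -1,"tz": 0,"wx": 0,"wy": 0,"wz": -0.24,"gripper": 1},
])

```text
time_s: 2.65
position: [0.5689, 0.2248, 0.2311]
eef_rot: [0.643, 0.766, 0.0, -0.001]
ft_force: [-0.7, 0.1, -0.1]
width: 0.0854
gripper_force: 0.0
```

```bash
python3 - <<'E'
from h import *
d=eyes.get_image("wrist"); np.savez("w1.npz",**d)
s=arm.read_state(); print(s['time_s'],s['position'],s['eef_rot'],s['joint_pos'].round(2)); u,v=proj(d,[.573,.189,.092]);print(-d['R'].T@d['t'],u,v)
P=pts(d); m=(np.hypot(P[...,0]-.573,P[...,1]-.189)<.06)&(abs(P[...,2]-.092)<.005)
print('block',m.sum(),P[m].mean(0),cv2.minAreaRect(P[m][:,:2].astype(np.float32)))
# rectify core plane z=.076 and mouth plane .092, 0.05mm.. 0.15 mm/px
out=[]
for z in (.076,.092):
    g=np.mgrid[-200:200,-200:200]*.00015 if z==.076 else np.mgrid[-200:200,-200:200]*.0002
    X=np.stack([.573-g[0],.189-g[1],np.full(g[0].shape,z)],-1)  # up=+x, right=-y
    f,cx,cy=K(d); c=X@d['R'].T+d['t']
    out.append(cv2.remap(d['img'],(f*c[...,0]/c[...,2]+cx).astype(np.float32),(f*c[...,1]/c[...,2]+cy).astype(np.float32),cv2.INTER_CUBIC))
cv2.imwrite("pics/lockrect.png",np.hstack(out))
E
```

```text
2.7 [0.56881018 0.22482461 0.2311098 ] [ 6.43220957e-01  7.65680444e-01  5.23715192e-05 -5.05837048e-04] [-0.66  0.5   0.33  1.62 -0.18  1.05 -0.11]
[0.55488152 0.30549311 0.3744053 ] 319.37104308531013 265.8371587051667
block 3843 [0.57226526 0.19085876 0.09258563] ((0.5723516941070557, 0.18924015760421753), (0.0570819154381752, 0.056139398366212845), 86.931396484375)
```

View pics/lockrect.png

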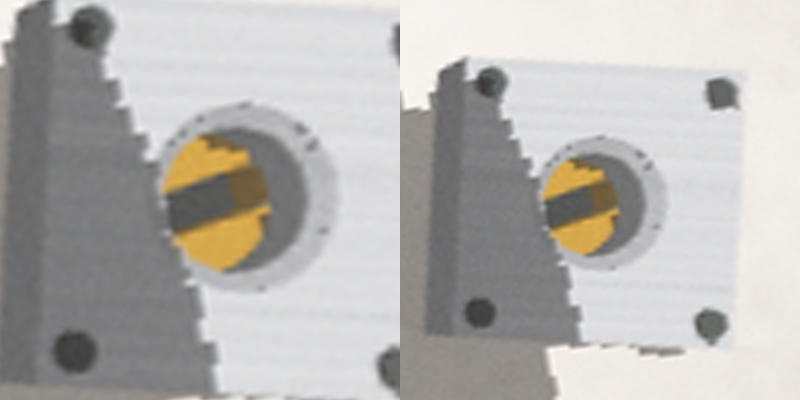

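The rectified core plane shows the slot centre line running from (168,215) to (268,182), so it is tilted about 18° anticlockwise of world y, or about 21° in safe axes. The mouth centre matches (0.5723,0.1890). On to the key.

Emit:
jog_arm([
  {"tx": 0,"ty": -0.1,"tz": 0,"wx": 0,"wy": 0,"wz": 0,"gripper": 1},
  {"tx": -0.02,"ty": -0.2,"tz": 0,"wx": 0,"wy": 0,"wz": 0,"gripper": 1},
  {"tx": -0.03,"ty": -0.3,"tz": 0,"wx": 0,"wy": 0,"wz": 0,"gripper": 1},
  {"tx": -0.04,"ty": -0.4,"tz": 0,"wx": 0,"wy": 0,"wz": 0,"gripper": 1},
  {"tx": -0.05,"ty": -0.5,"tz": 0,"wx": 0,"wy": 0,"wz": 0,"gripper": 1},
  {"tx": -0.05,"ty": -0.6,"tz": 0,"wx": 0,"wy": 0,"wz": 0,"gripper": 1},
  {"tx": -0.05,"ty": -0.7,"tz": 0,"wx": 0,"wy": 0,"wz": 0,"gripper": 1},
  {"tx": -0.05,"ty": -0.8,"tz": 0,"wx": 0,"wy": 0,"wz": 0,"gripper": 1},
  {"tx": -0.05,"ty": -0.9,"tz": 0,"wx": 0,"wy": 0,"wz": 0,"gripper": 1},
  {"tx": -0.05,"ty": -1,"tz": 0,"wx": 0,"wy": 0,"wz": 0,"gripper": 1},
])

```text
time_s: 3.95
position: [0.5596, 0.0218, 0.2313]
eef_rot: [0.644, 0.765, -0.0, 0.0]
ft_force: [0.6, 0.6, -0.2]
width: 0.0856
gripper_force: 0.0
```

Emit:
jog_arm([
  {"tx": 0,"ty": -0.1,"tz": 0,"wx": 0,"wy": 0,"wz": 0,"gripper": 1},
  {"tx": -0.02,"ty": -0.2,"tz": 0,"wx": 0,"wy": 0,"wz": 0,"gripper": 1},
  {"tx": -0.03,"ty": -0.3,"tz": 0,"wx": 0,"wy": 0,"wz": 0,"gripper": 1},
  {"tx": -0.04,"ty": -0.4,"tz": 0,"wx": 0,"wy": 0,"wz": 0,"gripper": 1},
  {"tx": -0.05,"ty": -0.5,"tz": 0,"wx": 0,"wy": 0,"wz": 0,"gripper": 1},
  {"tx": -0.06,"ty": -0.6,"tz": 0,"wx": 0,"wy": 0,"wz": 0,"gripper": 1},
  {"tx": -0.06,"ty": -0.7,"tz": 0,"wx": 0,"wy": 0,"wz": 0,"gripper": 1},
  {"tx": -0.06,"ty": -0.8,"tz": 0,"wx": 0,"wy": 0,"wz": 0,"gripper": 1},
  {"tx": -0.06,"ty": -0.9,"tz": 0,"wx": 0,"wy": 0,"wz": 0,"gripper": 1},
  {"tx": -0.06,"ty": -1,"tz": 0,"wx": 0,"wy": 0,"wz": 0,"gripper": 1},
])

```text
time_s: 5.2
position: [0.5476, -0.1783, 0.2313]
eef_rot: [0.644, 0.765, 0.0, 0.0]
ft_force: [0.3, 0.0, 0.1]
width: 0.0855
gripper_force: 0.0
```

Emit:
jog_arm([
  {"tx": -0.01,"ty": -0.1,"tz": 0,"wx": 0,"wy": 0,"wz": 0,"gripper": 1},
  {"tx": -0.02,"ty": -0.2,"tz": 0,"wx": 0,"wy": 0,"wz": 0,"gripper": 1},
  {"tx": -0.03,"ty": -0.3,"tz": -0.05,"wx": 0,"wy": 0,"wz": 0,"gripper": 1},
  {"tx": -0.04,"ty": -0.4,"tz": -0.1,"wx": 0,"wy": 0,"wz": 0,"gripper": 1},
  {"tx": -0.05,"ty": -0.45,"tz": -0.15,"wx": 0,"wy": 0,"wz": 0,"gripper": 1},
  {"tx": -0.06,"ty": -0.49,"tz": -0.2,"wx": 0,"wy": 0,"wz": 0,"gripper": 1},
  {"tx": -0.06,"ty": -0.49,"tz": -0.25,"wx": 0,"wy": 0,"wz": 0,"gripper": 1},
  {"tx": -0.06,"ty": -0.49,"tz": -0.25,"wx": 0,"wy": 0,"wz": 0,"gripper": 1},
  {"tx": -0.06,"ty": -0.49,"tz": -0.25,"wx": 0,"wy": 0,"wz": 0,"gripper": 1},
  {"tx": -0.06,"ty": -0.49,"tz": -0.25,"wx": 0,"wy": 0,"wz": 0,"gripper": 1},
])

```text
time_s: 6.45
position: [0.536, -0.2746, 0.1817]
eef_rot: [0.644, 0.765, 0.0, 0.0]
ft_force: [-0.7, -0.1, 0.9]
width: 0.0856
gripper_force: 0.0
```

```bash
python3 - <<'E'
from h import *
d=eyes.get_image("wrist"); np.savez("w2.npz",**d); cv2.imwrite("pics/w2.png",d['img'])
s=arm.read_state(); print(s['time_s'],s['position'],s['eef_rot'],s['joint_pos'].round(2)); u,v=proj(d,[.534,-.272,.08]);print(u,v)
P=pts(d); near=np.hypot(P[...,0]-.534,P[...,1]+.272)<.04
m=near&(abs(P[...,2]-.08)<.004)
q=P[m]; print('handle top',m.sum(),q.mean(0),cv2.minAreaRect(q[:,:2].astype(np.float32)))
E
```

```text
6.5 [ 0.5359053  -0.27473079  0.18168465] [6.44063178e-01 7.64972235e-01 1.14070570e-04 2.98767070e-04] [ 0.17  0.54  0.35  1.71 -0.22  0.93  0.79]
319.49555823309856 235.35616533555722
handle top 726 [ 0.53167737 -0.26909246  0.08022969] ((0.5304108262062073, -0.2621106505393982), (0.013684441335499287, 0.05881374329328537), 14.785345077514648)
```

View pics/w2.png

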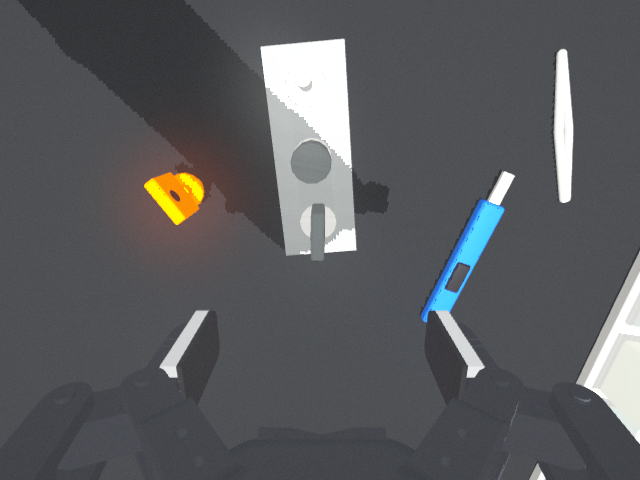

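The wrist view shows the flat handle at (318,233), nearly vertical in the picture, with the round knob at (311,160) and the orange decoy at (175,197). The predicted pixel (319,235) agrees.

```bash
python3 - <<'E'
from h import *
d=dict(np.load("w2.npz")); P=pts(d)
for r in (.021,.024):
    m=(np.hypot(P[...,0]-.534,P[...,1]+.272)<r)&(abs(P[...,2]-.08)<.003)
    q=P[m]; c=q[:,:2]-q[:,:2].mean(0); w,V=np.linalg.eigh(c.T@c/len(c)); ax=V[:,1]*np.sign(V[1,1])
    l=c@ax; print(m.sum(),q.mean(0),'yaw y deg',np.degrees(np.arctan2(ax[1],ax[0])),l.min(),l.max(),(c@V[:,0]).min(),(c@V[:,0]).max(), np.argwhere(m).min(0),np.argwhere(m).max(0))
E
```

```text
655 [ 0.53258655 -0.27269234  0.08052126] yaw y deg 98.75424010998476 -0.018726094478269437 0.016972203341212917 -0.004880880479371427 0.004687680586023802 [212 311] [260 324]
655 [ 0.53258655 -0.27269234  0.08052126] yaw y deg 98.75424010998476 -0.018726094478269437 0.016972203341212917 -0.004880880479371427 0.004687680586023802 [212 311] [260 324]
```

Emit:
jog_arm([
  {"tx": -0.017,"ty": 0.007,"tz": 0,"wx": 0,"wy": 0,"wz": -0.011,"gripper": 0},
  {"tx": -0.017,"ty": 0.007,"tz": -0.05,"wx": 0,"wy": 0,"wz": -0.011,"gripper": 0},
  {"tx": -0.017,"ty": 0.007,"tz": -0.15,"wx": 0,"wy": 0,"wz": -0.011,"gripper": 0},
  {"tx": -0.017,"ty": 0.007,"tz": -0.25,"wx": 0,"wy": 0,"wz": -0.011,"gripper": 0},
  {"tx": -0.017,"ty": 0.007,"tz": -0.35,"wx": 0,"wy": 0,"wz": -0.011,"gripper": 0},
  {"tx": -0.017,"ty": 0.007,"tz": -0.45,"wx": 0,"wy": 0,"wz": -0.011,"gripper": 0},
  {"tx": -0.017,"ty": 0.007,"tz": -0.54,"wx": 0,"wy": 0,"wz": -0.011,"gripper": 0},
  {"tx": -0.017,"ty": 0.007,"tz": -0.61,"wx": 0,"wy": 0,"wz": -0.011,"gripper": 0},
  {"tx": -0.017,"ty": 0.007,"tz": -0.65,"wx": 0,"wy": 0,"wz": -0.011,"gripper": 0},
  {"tx": -0.017,"ty": 0.007,"tz": -0.668,"wx": 0,"wy": 0,"wz": -0.011,"gripper": 0},
], newtons=40)

```text
time_s: 7.75
position: [0.5321, -0.2736, 0.0473]
eef_rot: [0.651, 0.759, -0.0, -0.0]
ft_force: [0.4, -0.3, 0.3]
width: 0.0426
gripper_force: 0.0
```

Emit:
jog_arm([
  {"tx": 0,"ty": 0,"tz": 0,"wx": 0,"wy": 0,"wz": 0,"gripper": -0.3},
  {"tx": 0,"ty": 0,"tz": 0,"wx": 0,"wy": 0,"wz": 0,"gripper": -0.5},
  {"tx": 0,"ty": 0,"tz": 0,"wx": 0,"wy": 0,"wz": 0,"gripper": -0.7},
  {"tx": 0,"ty": 0,"tz": 0,"wx": 0,"wy": 0,"wz": 0,"gripper": -1},
  {"tx": 0,"ty": 0,"tz": 0,"wx": 0,"wy": 0,"wz": 0,"gripper": -1},
  {"tx": 0,"ty": 0,"tz": 0,"wx": 0,"wy": 0,"wz": 0,"gripper": -1},
  {"tx": 0,"ty": 0,"tz": 0,"wx": 0,"wy": 0,"wz": 0,"gripper": -1},
  {"tx": 0,"ty": 0,"tz": 0,"wx": 0,"wy": 0,"wz": 0,"gripper": -1},
  {"tx": 0,"ty": 0,"tz": 0,"wx": 0,"wy": 0,"wz": 0,"gripper": -1},
  {"tx": 0,"ty": 0,"tz": 0,"wx": 0,"wy": 0,"wz": 0,"gripper": -1},
], newtons=40)

```text
time_s: 9.0
position: [0.5324, -0.2736, 0.0481]
eef_rot: [0.651, 0.759, 0.0, 0.0]
ft_force: [-0.2, -0.0, 5.7]
width: 0.0095
gripper_force: 39.4
```

Emit:
jog_arm([
  {"tx": 0,"ty": 0,"tz": 0.04,"wx": 0,"wy": 0,"wz": 0,"gripper": -1},
  {"tx": 0,"ty": 0,"tz": 0.1,"wx": 0,"wy": 0,"wz": 0,"gripper": -1},
  {"tx": 0,"ty": 0,"tz": 0.18,"wx": 0,"wy": 0,"wz": 0,"gripper": -1},
  {"tx": 0,"ty": 0,"tz": 0.26,"wx": 0,"wy": 0,"wz": 0,"gripper": -1},
  {"tx": 0,"ty": 0,"tz": 0.36,"wx": 0,"wy": 0,"wz": 0,"gripper": -1},
  {"tx": 0,"ty": 0.05,"tz": 0.46,"wx": 0,"wy": 0,"wz": 0,"gripper": -1},
  {"tx": 0.01,"ty": 0.12,"tz": 0.56,"wx": 0,"wy": 0,"wz": 0,"gripper": -1},
  {"tx": 0.02,"ty": 0.2,"tz": 0.63,"wx": 0,"wy": 0,"wz": 0,"gripper": -1},
  {"tx": 0.03,"ty": 0.28,"tz": 0.68,"wx": 0,"wy": 0,"wz": 0,"gripper": -1},
  {"tx": 0.04,"ty": 0.36,"tz": 0.7,"wx": 0,"wy": 0,"wz": 0,"gripper": -1},
])

```text
time_s: 10.25
position: [0.5405, -0.2001, 0.1882]
eef_rot: [0.651, 0.759, 0.0, 0.0]
ft_force: [0.6, -0.1, -1.0]
width: 0.0092
gripper_force: 38.9
```

Emit:
jog_arm([
  {"tx": 0.01,"ty": 0.1,"tz": 0,"wx": 0,"wy": 0,"wz": 0.01,"gripper": -1},
  {"tx": 0.02,"ty": 0.2,"tz": 0,"wx": 0,"wy": 0,"wz": 0.02,"gripper": -1},
  {"tx": 0.03,"ty": 0.3,"tz": 0,"wx": 0,"wy": 0,"wz": 0.03,"gripper": -1},
  {"tx": 0.04,"ty": 0.4,"tz": 0,"wx": 0,"wy": 0,"wz": 0.04,"gripper": -1},
  {"tx": 0.05,"ty": 0.5,"tz": 0,"wx": 0,"wy": 0,"wz": 0.05,"gripper": -1},
  {"tx": 0.06,"ty": 0.6,"tz": 0,"wx": 0,"wy": 0,"wz": 0.06,"gripper": -1},
  {"tx": 0.07,"ty": 0.7,"tz": 0,"wx": 0,"wy": 0,"wz": 0.07,"gripper": -1},
  {"tx": 0.08,"ty": 0.8,"tz": 0,"wx": 0,"wy": 0,"wz": 0.08,"gripper": -1},
  {"tx": 0.09,"ty": 0.9,"tz": 0,"wx": 0,"wy": 0,"wz": 0.09,"gripper": -1},
  {"tx": 0.1,"ty": 1,"tz": 0,"wx": 0,"wy": 0,"wz": 0.102,"gripper": -1},
])

```text
time_s: 11.5
position: [0.5603, -0.0002, 0.1877]
eef_rot: [0.587, 0.809, 0.0, 0.0]
ft_force: [0.2, -0.1, -0.1]
width: 0.0092
gripper_force: 38.9
```

Emit:
jog_arm([
  {"tx": 0.01,"ty": 0.1,"tz": 0,"wx": 0,"wy": 0,"wz": 0,"gripper": -1},
  {"tx": 0.02,"ty": 0.2,"tz": 0,"wx": 0,"wy": 0,"wz": 0,"gripper": -1},
  {"tx": 0.03,"ty": 0.3,"tz": 0,"wx": 0,"wy": 0,"wz": 0,"gripper": -1},
  {"tx": 0.04,"ty": 0.42,"tz": 0,"wx": 0,"wy": 0,"wz": 0,"gripper": -1},
  {"tx": 0.05,"ty": 0.54,"tz": 0,"wx": 0,"wy": 0,"wz": 0,"gripper": -1},
  {"tx": 0.06,"ty": 0.66,"tz": 0,"wx": 0,"wy": 0,"wz": 0,"gripper": -1},
  {"tx": 0.06,"ty": 0.78,"tz": 0,"wx": 0,"wy": 0,"wz": 0,"gripper": -1},
  {"tx": 0.06,"ty": 0.88,"tz": 0,"wx": 0,"wy": 0,"wz": 0,"gripper": -1},
  {"tx": 0.06,"ty": 0.953,"tz": 0,"wx": 0,"wy": 0,"wz": 0,"gripper": -1},
  {"tx": 0.06,"ty": 0.953,"tz": 0,"wx": 0,"wy": 0,"wz": 0,"gripper": -1},
])

```text
time_s: 12.75
position: [0.5721, 0.1904, 0.1875]
eef_rot: [0.587, 0.809, 0.0, -0.0]
ft_force: [0.1, -0.3, -0.7]
width: 0.0095
gripper_force: 38.9
```

```bash
python3 - <<'E'
from h import *
s=arm.read_state(); print(s['time_s'],s['position'],s['eef_rot'],s['joint_pos'].round(2),s['ft_force'],s['width'])
for n in ("wrist","scene","top"):
    d=eyes.get_image(n); np.savez(n+"3.npz",**d)
    if n=="wrist": w=d['img']
    if n=="scene":
        u,v=map(int,proj(d,s['position']+[0,0,-.03])); c=cv2.resize(d['img'][v-60:v+60,u-40:u+40],(400,600),interpolation=cv2.INTER_CUBIC)
cv2.imwrite("pics/g3.png",np.hstack([cv2.resize(w[150:450,220:420],(400,600)),c]))
E
```

```text
12.75 [0.57205008 0.19035532 0.18752677] [ 5.87285161e-01  8.09380087e-01  2.43395846e-05 -1.18147655e-04] [-0.6   0.53  0.32  1.7  -0.2   0.94  0.11] [ 0.10352582 -0.28527386 -0.65159828] 0.009521937635657835
```

View pics/g3.png

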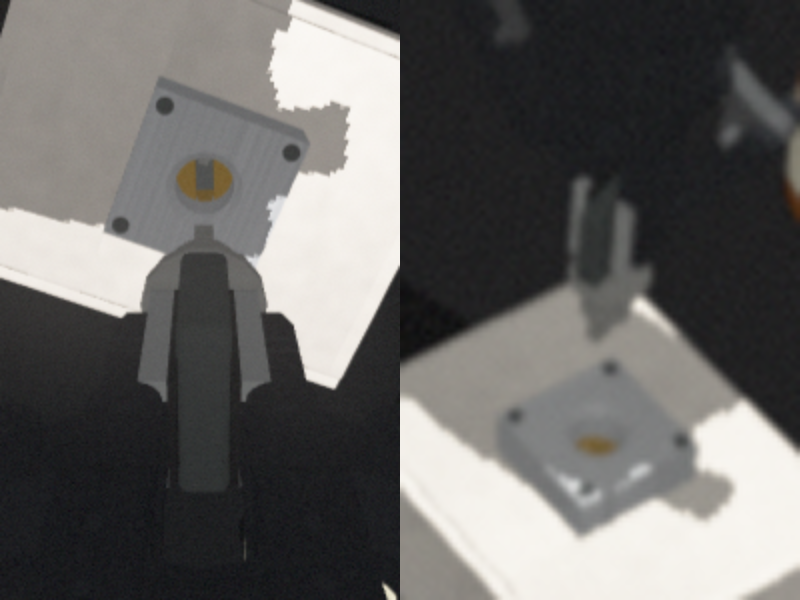

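The key hangs upright in the fingers (left crop: tang at (204,232)), and the slot at (204,178) lies in line with it. Lowering into the bore, short of the core.

Emit:
jog_arm([
  {"tx": 0.001,"ty": -0.006,"tz": -0.05,"wx": 0,"wy": 0,"wz": 0,"gripper": -1},
  {"tx": 0.001,"ty": -0.006,"tz": -0.12,"wx": 0,"wy": 0,"wz": 0,"gripper": -1},
  {"tx": 0.001,"ty": -0.006,"tz": -0.18,"wx": 0,"wy": 0,"wz": 0,"gripper": -1},
  {"tx": 0.001,"ty": -0.006,"tz": -0.23,"wx": 0,"wy": 0,"wz": 0,"gripper": -1},
  {"tx": 0.001,"ty": -0.006,"tz": -0.26,"wx": 0,"wy": 0,"wz": 0,"gripper": -1},
  {"tx": 0.001,"ty": -0.006,"tz": -0.28,"wx": 0,"wy": 0,"wz": 0,"gripper": -1},
  {"tx": 0.001,"ty": -0.006,"tz": -0.295,"wx": 0,"wy": 0,"wz": 0,"gripper": -1},
  {"tx": 0.001,"ty": -0.006,"tz": -0.31,"wx": 0,"wy": 0,"wz": 0,"gripper": -1},
  {"tx": 0.001,"ty": -0.006,"tz": -0.325,"wx": 0,"wy": 0,"wz": 0,"gripper": -1},
  {"tx": 0.001,"ty": -0.006,"tz": -0.335,"wx": 0,"wy": 0,"wz": 0,"gripper": -1},
])

```text
time_s: 14.15
position: [0.5725, 0.1883, 0.1207]
eef_rot: [0.588, 0.809, 0.0, -0.0]
ft_force: [-0.8, 2.7, 1.0]
width: 0.0093
gripper_force: 39.1
```

Emit:
jog_arm([
  {"tx": 0,"ty": 0.003,"tz": 0,"wx": 0,"wy": 0,"wz": 0,"gripper": -1},
  {"tx": 0,"ty": 0.005,"tz": -0.005,"wx": 0,"wy": 0,"wz": 0,"gripper": -1},
  {"tx": 0,"ty": 0.005,"tz": -0.01,"wx": 0,"wy": 0,"wz": 0,"gripper": -1},
  {"tx": 0,"ty": 0.005,"tz": -0.015,"wx": 0,"wy": 0,"wz": 0,"gripper": -1},
  {"tx": 0,"ty": 0.005,"tz": -0.02,"wx": 0,"wy": 0,"wz": 0,"gripper": -1},
  {"tx": 0,"ty": 0.005,"tz": -0.025,"wx": 0,"wy": 0,"wz": 0,"gripper": -1},
  {"tx": 0,"ty": 0.005,"tz": -0.03,"wx": 0,"wy": 0,"wz": 0,"gripper": -1},
  {"tx": 0,"ty": 0.005,"tz": -0.035,"wx": 0,"wy": 0,"wz": 0,"gripper": -1},
  {"tx": 0,"ty": 0.005,"tz": -0.035,"wx": 0,"wy": 0,"wz": 0,"gripper": -1},
  {"tx": 0,"ty": 0.005,"tz": -0.035,"wx": 0,"wy": 0,"wz": 0,"gripper": -1},
])

```text
time_s: 15.4
position: [0.5724, 0.1888, 0.1137]
eef_rot: [0.588, 0.809, -0.0, -0.0]
ft_force: [-0.4, -0.4, -0.9]
width: 0.0094
gripper_force: 38.9
```

Emit:
jog_arm([
  {"tx": 0,"ty": 0,"tz": -0.003,"wx": 0,"wy": 0,"wz": 0,"gripper": -1},
  {"tx": 0,"ty": 0,"tz": -0.006,"wx": 0,"wy": 0,"wz": 0,"gripper": -1},
  {"tx": 0,"ty": 0,"tz": -0.009,"wx": 0,"wy": 0,"wz": 0,"gripper": -1},
  {"tx": 0,"ty": 0,"tz": -0.012,"wx": 0,"wy": 0,"wz": 0,"gripper": -1},
  {"tx": 0,"ty": 0,"tz": -0.015,"wx": 0,"wy": 0,"wz": 0,"gripper": -1},
  {"tx": 0,"ty": 0,"tz": -0.015,"wx": 0,"wy": 0,"wz": 0,"gripper": -1},
  {"tx": 0,"ty": 0,"tz": -0.015,"wx": 0,"wy": 0,"wz": 0,"gripper": -1},
  {"tx": 0,"ty": 0,"tz": -0.015,"wx": 0,"wy": 0,"wz": 0,"gripper": -1},
  {"tx": 0,"ty": 0,"tz": -0.015,"wx": 0,"wy": 0,"wz": 0,"gripper": -1},
  {"tx": 0,"ty": 0,"tz": -0.015,"wx": 0,"wy": 0,"wz": 0,"gripper": -1},
])

```text
time_s: 16.65
position: [0.5724, 0.1889, 0.1107]
eef_rot: [0.588, 0.809, -0.0, -0.0]
ft_force: [0.1, -0.5, -1.1]
width: 0.0092
gripper_force: 38.9
```

Emit:
jog_arm([
  {"tx": 0,"ty": 0,"tz": -0.003,"wx": 0,"wy": 0,"wz": 0,"gripper": -1},
  {"tx": 0,"ty": 0,"tz": -0.006,"wx": 0,"wy": 0,"wz": 0,"gripper": -1},
  {"tx": 0,"ty": 0,"tz": -0.009,"wx": 0,"wy": 0,"wz": 0,"gripper": -1},
  {"tx": 0,"ty": 0,"tz": -0.012,"wx": 0,"wy": 0,"wz": 0,"gripper": -1},
  {"tx": 0,"ty": 0,"tz": -0.015,"wx": 0,"wy": 0,"wz": 0,"gripper": -1},
  {"tx": 0,"ty": 0,"tz": -0.018,"wx": 0,"wy": 0,"wz": 0,"gripper": -1},
  {"tx": 0,"ty": 0,"tz": -0.021,"wx": 0,"wy": 0,"wz": 0,"gripper": -1},
  {"tx": 0,"ty": 0,"tz": -0.021,"wx": 0,"wy": 0,"wz": 0,"gripper": -1},
  {"tx": 0,"ty": 0,"tz": -0.021,"wx": 0,"wy": 0,"wz": 0,"gripper": -1},
  {"tx": 0,"ty": 0,"tz": -0.021,"wx": 0,"wy": 0,"wz": 0,"gripper": -1},
])

```text
time_s: 17.9
position: [0.5724, 0.1889, 0.1065]
eef_rot: [0.588, 0.809, 0.0, 0.0]
ft_force: [-0.2, 0.2, -1.2]
width: 0.0093
gripper_force: 38.9
```

Emit:
jog_arm([
  {"tx": 0,"ty": 0,"tz": -0.001,"wx": 0,"wy": 0,"wz": 0,"gripper": -1},
  {"tx": 0,"ty": 0,"tz": -0.002,"wx": 0,"wy": 0,"wz": 0,"gripper": -1},
  {"tx": 0,"ty": 0,"tz": -0.003,"wx": 0,"wy": 0,"wz": 0,"gripper": -1},
  {"tx": 0,"ty": 0,"tz": -0.004,"wx": 0,"wy": 0,"wz": 0,"gripper": -1},
  {"tx": 0,"ty": 0,"tz": -0.005,"wx": 0,"wy": 0,"wz": 0,"gripper": -1},
  {"tx": 0,"ty": 0,"tz": -0.006,"wx": 0,"wy": 0,"wz": 0,"gripper": -1},
  {"tx": 0,"ty": 0,"tz": -0.007,"wx": 0,"wy": 0,"wz": 0,"gripper": -1},
  {"tx": 0,"ty": 0,"tz": -0.008,"wx": 0,"wy": 0,"wz": 0,"gripper": -1},
  {"tx": 0,"ty": 0,"tz": -0.008,"wx": 0,"wy": 0,"wz": 0,"gripper": -1},
  {"tx": 0,"ty": 0,"tz": -0.008,"wx": 0,"wy": 0,"wz": 0,"gripper": -1},
])

```text
time_s: 19.15
position: [0.5724, 0.1889, 0.1051]
eef_rot: [0.588, 0.809, 0.0, 0.0]
ft_force: [-2.2, 0.4, 5.3]
width: 0.0093
gripper_force: 39.8
```

Contact is at TCP z 0.105, exactly where the collar should rest, so the key is home. Now turn clockwise in two parts.

Emit:
jog_arm([
  {"tx": 0,"ty": 0,"tz": 0,"wx": 0,"wy": 0,"wz": -0.03,"gripper": -1},
  {"tx": 0,"ty": 0,"tz": 0,"wx": 0,"wy": 0,"wz": -0.08,"gripper": -1},
  {"tx": 0,"ty": 0,"tz": 0,"wx": 0,"wy": 0,"wz": -0.13,"gripper": -1},
  {"tx": 0,"ty": 0,"tz": 0,"wx": 0,"wy": 0,"wz": -0.18,"gripper": -1},
  {"tx": 0,"ty": 0,"tz": 0,"wx": 0,"wy": 0,"wz": -0.23,"gripper": -1},
  {"tx": 0,"ty": 0,"tz": 0,"wx": 0,"wy": 0,"wz": -0.28,"gripper": -1},
  {"tx": 0,"ty": 0,"tz": 0,"wx": 0,"wy": 0,"wz": -0.33,"gripper": -1},
  {"tx": 0,"ty": 0,"tz": 0,"wx": 0,"wy": 0,"wz": -0.38,"gripper": -1},
  {"tx": 0,"ty": 0,"tz": 0,"wx": 0,"wy": 0,"wz": -0.43,"gripper": -1},
  {"tx": 0,"ty": 0,"tz": 0,"wx": 0,"wy": 0,"wz": -0.45,"gripper": -1},
])

```text
time_s: 20.4
position: [0.5724, 0.1891, 0.1051]
eef_rot: [0.833, 0.554, 0.0, -0.0]
ft_force: [-2.3, 0.4, 6.0]
width: 0.0096
gripper_force: 40.1
```

```bash
python3 - <<'E'
from h import *
s=arm.read_state(); print(s['time_s'],s['position'],s['ft_force'],s['ft_torque'],s['joint_pos'].round(2))
E
```

```text
20.4 [0.57241717 0.18910746 0.105115  ] [-2.2683209   0.43196737  6.02830462] [0.01899676 0.50489356 0.13359729] [-0.7   0.66  0.49  1.79 -0.41  0.79 -0.4 ]
```

Emit:
jog_arm([
  {"tx": 0,"ty": 0,"tz": 0,"wx": 0,"wy": 0,"wz": -0.03,"gripper": -1},
  {"tx": 0,"ty": 0,"tz": 0,"wx": 0,"wy": 0,"wz": -0.08,"gripper": -1},
  {"tx": 0,"ty": 0,"tz": 0,"wx": 0,"wy": 0,"wz": -0.13,"gripper": -1},
  {"tx": 0,"ty": 0,"tz": 0,"wx": 0,"wy": 0,"wz": -0.18,"gripper": -1},
  {"tx": 0,"ty": 0,"tz": 0,"wx": 0,"wy": 0,"wz": -0.23,"gripper": -1},
  {"tx": 0,"ty": 0,"tz": 0,"wx": 0,"wy": 0,"wz": -0.28,"gripper": -1},
  {"tx": 0,"ty": 0,"tz": 0,"wx": 0,"wy": 0,"wz": -0.33,"gripper": -1},
  {"tx": 0,"ty": 0,"tz": 0,"wx": 0,"wy": 0,"wz": -0.38,"gripper": -1},
  {"tx": 0,"ty": 0,"tz": 0,"wx": 0,"wy": 0,"wz": -0.43,"gripper": -1},
  {"tx": 0,"ty": 0,"tz": 0,"wx": 0,"wy": 0,"wz": -0.47,"gripper": -1},
])

```text
time_s: 21.65
position: [0.5721, 0.1894, 0.1051]
eef_rot: [0.976, 0.216, -0.0, -0.0]
ft_force: [-2.4, 0.7, 6.8]
width: 0.0095
gripper_force: 40.2
```

```bash
cat > dr.py <<'E'
from h import *
s=arm.read_state(); print(s['time_s'],s['position'],s['ft_force'],s['ft_torque'],s['joint_pos'].round(2))
# drawer: points ahead of the safe's -x face (half-length 85 mm), safe frame
for n in ("top","scene"):
    d=eyes.get_image(n); P=pts(d)-[.5723,.189,0]; a=np.radians(-2.8)
    x=P[...,0]*np.cos(a)+P[...,1]*np.sin(a); y=-P[...,0]*np.sin(a)+P[...,1]*np.cos(a)
    m=(abs(y)<.05)&(x<-.087)&(x>-.16)&(P[...,2]>.012)&(P[...,2]<.075)
    print(n,m.sum(), np.percentile(x[m],[1,50]) if m.sum() else '')
    np.savez(n+"_d.npz",**d)
E
python3 dr.py
```

```text
21.65 [0.57212575 0.189376   0.10514023] [-2.44783173  0.69050989  6.78564342] [0.15425842 0.80747013 0.10980036] [-0.81  0.71  0.7   1.8  -0.6   0.85 -0.96]
top 68 [-0.09249101 -0.08995782]
scene 0
```

Emit:
jog_arm([
  {"tx": 0,"ty": 0,"tz": 0,"wx": 0,"wy": 0,"wz": -0.01,"gripper": -1},
  {"tx": 0,"ty": 0,"tz": 0,"wx": 0,"wy": 0,"wz": -0.02,"gripper": -1},
  {"tx": 0,"ty": 0,"tz": 0,"wx": 0,"wy": 0,"wz": -0.03,"gripper": -1},
  {"tx": 0,"ty": 0,"tz": 0,"wx": 0,"wy": 0,"wz": -0.04,"gripper": -1},
  {"tx": 0,"ty": 0,"tz": 0,"wx": 0,"wy": 0,"wz": -0.05,"gripper": -1},
  {"tx": 0,"ty": 0,"tz": 0,"wx": 0,"wy": 0,"wz": -0.06,"gripper": -1},
  {"tx": 0,"ty": 0,"tz": 0,"wx": 0,"wy": 0,"wz": -0.07,"gripper": -1},
  {"tx": 0,"ty": 0,"tz": 0,"wx": 0,"wy": 0,"wz": -0.08,"gripper": -1},
  {"tx": 0,"ty": 0,"tz": 0,"wx": 0,"wy": 0,"wz": -0.09,"gripper": -1},
  {"tx": 0,"ty": 0,"tz": 0,"wx": 0,"wy": 0,"wz": -0.09,"gripper": -1},
])

```text
time_s: 23.0
position: [0.5722, 0.1895, 0.1051]
eef_rot: [0.989, 0.148, -0.0, -0.0]
ft_force: [-3.0, 1.1, 7.8]
width: 0.0092
gripper_force: 40.2
```

```bash
python3 dr.py
```

```text
23.0 [0.57217054 0.18948316 0.10514043] [-2.97580798  1.0547075   7.8433231 ] [0.24225033 0.79700033 0.01593193] [-0.83  0.73  0.74  1.8  -0.63  0.87 -1.07]
top 558 [-0.12505775 -0.10772141]
scene 244 [-0.11434833 -0.10746606]
```

The drawer front moved out about 33 mm. Now release and lift away.

Emit:
jog_arm([
  {"tx": 0,"ty": 0,"tz": 0,"wx": 0,"wy": 0,"wz": 0,"gripper": -0.6},
  {"tx": 0,"ty": 0,"tz": 0,"wx": 0,"wy": 0,"wz": 0,"gripper": -0.4},
  {"tx": 0,"ty": 0,"tz": 0,"wx": 0,"wy": 0,"wz": 0,"gripper": -0.2},
  {"tx": 0,"ty": 0,"tz": 0,"wx": 0,"wy": 0,"wz": 0,"gripper": 0},
  {"tx": 0,"ty": 0,"tz": 0,"wx": 0,"wy": 0,"wz": 0,"gripper": 0},
  {"tx": 0,"ty": 0,"tz": 0.05,"wx": 0,"wy": 0,"wz": 0,"gripper": 0},
  {"tx": 0,"ty": 0,"tz": 0.15,"wx": 0,"wy": 0,"wz": 0,"gripper": 0},
  {"tx": 0,"ty": 0,"tz": 0.3,"wx": 0,"wy": 0,"wz": 0,"gripper": 0},
  {"tx": 0,"ty": 0,"tz": 0.45,"wx": 0,"wy": 0,"wz": 0,"gripper": 0},
  {"tx": 0,"ty": 0,"tz": 0.5,"wx": 0,"wy": 0,"wz": 0,"gripper": 0},
])

```text
time_s: 24.35
position: [0.5733, 0.1887, 0.2072]
eef_rot: [0.989, 0.148, 0.001, -0.0]
ft_force: [0.1, -0.5, 0.2]
width: 0.0425
gripper_force: 0.0
```

```bash
python3 dr.py; python3 - <<'E'
from h import *
d=eyes.get_image("wrist"); P=pts(d)
m=(np.hypot(P[...,0]-.5723,P[...,1]-.189)<.025)&(P[...,2]>.125)&(P[...,2]<.15)
q=P[m]; print('key top',m.sum(),q.mean(0),np.percentile(q[:,2],[50,90,98]))
e=dict(np.load("scene_d.npz"))
cv2.imwrite("pics/end.png",np.hstack([cv2.resize(d['img'],(400,300)),cv2.resize(e['img'][150:300,250:450],(400,300))]))
E
```

```text
24.35 [0.5732814  0.18873723 0.20718094] [ 0.11977173 -0.45859126  0.16156929] [ 0.02710131 -0.02555216 -0.01122057] [-0.89  0.62  0.84  1.69 -0.52  1.06 -1.16]
top 618 [-0.12507168 -0.10735901]
scene 270 [-0.11492218 -0.1071967 ]
key top 917 [0.57380232 0.18995048 0.13692023] [0.13744723 0.13842633 0.13891827]
```

View pics/end.png

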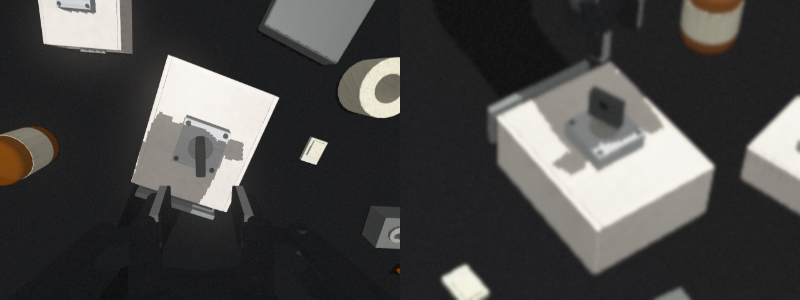

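The final pictures show the key upright in the lock, with its collar on the block (right crop (605,110)) and its top at 0.137 m, as expected when fully home. The drawer stands out at right crop (500,110) and the gripper is clear.

```bash
python3 -c "
from rig import arm
print(arm.hand_in())"
```

```text
the job is handed in; nothing more can be done
None
```

The key is fully home in the lock and released, the drawer stands open about 33 mm by the cameras, and the job was handed in at about 24 s; no verdict came back.

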